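Pack the last clips at the blister-card press

TASK

The blister press is shut: lift its counterweighted arm past its balance point so that it stays open by itself, then lay all the white clips from the bench flat in the compartments of the blister, one to a compartment (which one does not matter; any left over stay empty). Then, keeping it flat on the plate, slide the backing card from the shelf behind the bed over the clips until it lies square and centred on the bed, fully home against the front stop, and bring the arm back down so that the press is left shut on the card. Leave the stapler, the label roll and the tub where they are.

Things in the scene. Friction and masses are not known exactly. Their poses are not given: they have to be found in the camera images.
- press: grey blister-card sealing press, fixed on the bench. Origin: at bench height under the centre of its bed; +x from its front (side near the robot) to its rear, +y to the hinge side, z up. Its flat dark metal top plate, 80 mm above the bench, spans x -66 to +195, y -98 to +98 mm: the bed with five open compartments of the clear blister in front, a flush card shelf behind x +50.
- bed (a point): centre of the bed's top face, 80 mm above the bench; axes as the press. A card fully home has the centre of its underside here. Across the front of the bed stands a steel stop 7 mm high and 170 mm wide, just as wide as the card, its rear face at x -48.5 mm; the sides are open.
- platen (a joint): angle (rad) of the counterweighted platen arm: 0 = down, its 166 x 94 mm platen just above a card on the bed and covering all compartments; grows as its free end is lifted up and over towards +y; 1.75 = fully open, standing beside the bed. It balances at about 0.74: below, it sinks shut by itself; above, it swings open by itself to 1.75. A damper keeps both slow.
- hinge (a point): middle of the arm's hinge line (parallel to the press's x axis), 140 mm to +y of the bed's centre, 60 mm above the bench. A steel weight on a horn above it swings out over the base plate to +y as the arm opens. Lifting the arm from shut takes about 5 N at the grip bar, pulling it back from open about 6 N.
- grip_bar (a point): middle of the arm's grip bar: black, round, 18 mm thick, parallel to the press's x axis, 86 mm clear between the arm's two beams, 48 mm clear of the platen's edge. It lies 280 mm from the hinge along the arm and 45 mm to its upper side: at 0 rad at press y -140, 105 mm above the bench; at 1.75 rad at press y +235, 327 mm above it.
- card: white backing card, stiff board 96 mm (its x) by 170 mm (its y) by 3 mm, dark hang slot near its rear edge; origin at the centre of its underside. Starts flat on the card shelf, its centre about 128 mm behind the bed's centre, up to 12 mm to a side, turned up to 0.15 rad. It slides easily on the plate and is too wide to be gripped across.
- stapler: black stapler, 135 x 34 x 48 mm, lying on the bench; bystander. Origin at the centre of its underside.
- labels: flat-lying yellow roll of labels, 96 mm across, 40 mm high; bystander. Origin at the centre of its underside.
- tub: clear open tub, 120 x 150 x 85 mm, with a block of header cards; bystander. Origin at the centre of its underside.
- pocket1 (a point): centre of the floor of compartment 1 of 5 (counted from the side away from the hinge), 60 mm above the bench, 20 mm below the bed's top; axes as the press. Each compartment is 74 mm long (press x), 28 mm wide (press y) and 20 mm deep, with upright walls; neighbours are 32 mm apart.
- pocket2 (a point): centre of the floor of compartment 2 of 5 (counted from the side away from the hinge), 60 mm above the bench, 20 mm below the bed's top; axes as the press. Each compartment is 74 mm long (press x), 28 mm wide (press y) and 20 mm deep, with upright walls; neighbours are 32 mm apart.
- pocket3 (a point): centre of the floor of compartment 3 of 5 (counted from the side away from the hinge), 60 mm above the bench, 20 mm below the bed's top; axes as the press. Each compartment is 74 mm long (press x), 28 mm wide (press y) and 20 mm deep, with upright walls; neighbours are 32 mm apart.
- pocket4 (a point): centre of the floor of compartment 4 of 5 (counted from the side away from the hinge), 60 mm above the bench, 20 mm below the bed's top; axes as the press. Each compartment is 74 mm long (press x), 28 mm wide (press y) and 20 mm deep, with upright walls; neighbours are 32 mm apart.
- pocket5 (a point): centre of the floor of compartment 5 of 5 (counted from the side away from the hinge), 60 mm above the bench, 20 mm below the bed's top; axes as the press. Each compartment is 74 mm long (press x), 28 mm wide (press y) and 20 mm deep, with upright walls; neighbours are 32 mm apart.
- clip1: white plastic clip, a square hollow profile 60 mm long (its x axis) and 16 x 16 mm across, 20 g; origin at its centre (8 mm above the bench when lying). It lies flat on the bench to the right of the press, turned any way; the clips are all alike. May be absent: three to five are present.
- clip2: white plastic clip, a square hollow profile 60 mm long (its x axis) and 16 x 16 mm across, 20 g; origin at its centre (8 mm above the bench when lying). It lies flat on the bench to the right of the press, turned any way; the clips are all alike. May be absent: three to five are present.
- clip3: white plastic clip, a square hollow profile 60 mm long (its x axis) and 16 x 16 mm across, 20 g; origin at its centre (8 mm above the bench when lying). It lies flat on the bench to the right of the press, turned any way; the clips are all alike. May be absent: three to five are present.
- clip4: white plastic clip, a square hollow profile 60 mm long (its x axis) and 16 x 16 mm across, 20 g; origin at its centre (8 mm above the bench when lying). It lies flat on the bench to the right of the press, turned any way; the clips are all alike. May be absent: three to five are present.
- clip5: white plastic clip, a square hollow profile 60 mm long (its x axis) and 16 x 16 mm across, 20 g; origin at its centre (8 mm above the bench when lying). It lies flat on the bench to the right of the press, turned any way; the clips are all alike. May be absent: three to five are present.
Things that resemble listed ones, but are neither listed nor needed, are in the scene too. What is shaped like the clip1 but purple is not meant. Several things have the shape of the card; the one meant has the colours described above.

How it is judged:
On the way, in this order (a step that is already met when the one before it is completed fails the run):
1. the platen arm rests fully open by itself, not touched (value of joint platen above 1.6 rad and contact force between each of the fingers, the arm and platen below 0.1 N), for 0.5 s.
2. every clip lies flat in a compartment of its own, let go, while the arm stays open (value of joint platen above 1.4 rad and x of clip1 in the frame of bed between -0.013 and 0.013 m and y of clip1 in the frame of bed between -0.08 and 0.08 m and z of clip1 in the frame of bed between -0.016 and -0.0085 m and x of clip2 in the frame of bed between -0.013 and 0.013 m and y of clip2 in the frame of bed between -0.08 and 0.08 m and z of clip2 in the frame of bed between -0.016 and -0.0085 m and x of clip3 in the frame of bed between -0.013 and 0.013 m and y of clip3 in the frame of bed between -0.08 and 0.08 m and z of clip3 in the frame of bed between -0.016 and -0.0085 m and x of clip4 in the frame of bed between -0.013 and 0.013 m and y of clip4 in the frame of bed between -0.08 and 0.08 m and z of clip4 in the frame of bed between -0.016 and -0.0085 m and x of clip5 in the frame of bed between -0.013 and 0.013 m and y of clip5 in the frame of bed between -0.08 and 0.08 m and z of clip5 in the frame of bed between -0.016 and -0.0085 m and contact force between the fingers and clip1 below 0.1 N and contact force between the fingers and clip2 below 0.1 N and contact force between the fingers and clip3 below 0.1 N and contact force between the fingers and clip4 below 0.1 N and contact force between the fingers and clip5 below 0.1 N), for 0.3 s.
3. the card lies over the clips, home against the front stop, while the arm stays open (value of joint platen above 1.4 rad and x of clip1 in the frame of bed between -0.013 and 0.013 m and y of clip1 in the frame of bed between -0.08 and 0.08 m and z of clip1 in the frame of bed between -0.016 and -0.0085 m and x of clip2 in the frame of bed between -0.013 and 0.013 m and y of clip2 in the frame of bed between -0.08 and 0.08 m and z of clip2 in the frame of bed between -0.016 and -0.0085 m and x of clip3 in the frame of bed between -0.013 and 0.013 m and y of clip3 in the frame of bed between -0.08 and 0.08 m and z of clip3 in the frame of bed between -0.016 and -0.0085 m and x of clip4 in the frame of bed between -0.013 and 0.013 m and y of clip4 in the frame of bed between -0.08 and 0.08 m and z of clip4 in the frame of bed between -0.016 and -0.0085 m and x of clip5 in the frame of bed between -0.013 and 0.013 m and y of clip5 in the frame of bed between -0.08 and 0.08 m and z of clip5 in the frame of bed between -0.016 and -0.0085 m and x of card in the frame of bed between -0.005 and 0.005 m and y of card in the frame of bed between -0.008 and 0.008 m and z of card in the frame of bed between -0.003 and 0.003 m and angle between the x axis of card and the x axis of press, either way round below 0.06 rad), for 0.3 s.
At the end, for the whole second after the job is handed in: The arm is down (within 0.035 rad of shut) and untouched, the card lies flat on the bed, home within 5 mm of the front stop, within 8 mm sideways and 0.06 rad square, every clip lies flat (its whole height below the bed's top) in a compartment of its own, and all is at rest (value of joint platen below 0.035 rad and x of clip1 in the frame of bed between -0.013 and 0.013 m and y of clip1 in the frame of bed between -0.08 and 0.08 m and z of clip1 in the frame of bed between -0.016 and -0.0085 m and x of clip2 in the frame of bed between -0.013 and 0.013 m and y of clip2 in the frame of bed between -0.08 and 0.08 m and z of clip2 in the frame of bed between -0.016 and -0.0085 m and x of clip3 in the frame of bed between -0.013 and 0.013 m and y of clip3 in the frame of bed between -0.08 and 0.08 m and z of clip3 in the frame of bed between -0.016 and -0.0085 m and x of clip4 in the frame of bed between -0.013 and 0.013 m and y of clip4 in the frame of bed between -0.08 and 0.08 m and z of clip4 in the frame of bed between -0.016 and -0.0085 m and x of clip5 in the frame of bed between -0.013 and 0.013 m and y of clip5 in the frame of bed between -0.08 and 0.08 m and z of clip5 in the frame of bed between -0.016 and -0.0085 m and linear speed of each of clip1, clip2, clip3, clip4, clip5, card below 0.02 m/s and x of card in the frame of bed between -0.005 and 0.005 m and y of card in the frame of bed between -0.008 and 0.008 m and z of card in the frame of bed between -0.003 and 0.003 m and angle between the x axis of card and the x axis of press, either way round below 0.06 rad).
It fails at once if the stapler is pushed more than 4 cm from its place (distance of stapler from where it was at the start of the episode above 0.04 m).
It fails at once if the label roll is pushed more than 4 cm from its place (distance of labels from where it was at the start of the episode above 0.04 m).
It fails at once if the tub is pushed more than 4 cm from its place (distance of tub from where it was at the start of the episode above 0.04 m).
It fails at once if the card is picked up or tipped instead of being slid along the bed (its centre more than 15 mm above or below the bed, or tilted by more than 0.35 rad) (z of card in the frame of bed above 0.015 m or z of card in the frame of bed below -0.015 m or angle between card's own z axis and vertical above 0.35 rad).
Of clip1, clip2, clip3, clip4, clip5 only 3 to 5 are there at a start; the rules pass over those that are not, and their reading is None.
At some moment in a run one of clip1, clip2, clip3, clip4, clip5 may be knocked a few centimetres aside while the robot is not near it.
Once in a run the grip may slacken for a moment while it holds something.
It also fails if it takes over 210 s, if anything falls off the work surface, if the arm or the gripper's body presses on something with over 40 N, if the wrist force passes 120 N, or if a joint passes its speed limit or range.

ROBOT

A 7-joint arm with a two-finger parallel gripper is mounted at the origin on the work surface. World frame = base frame: x ahead of the robot, y to its left, z up, the work surface at z = 0. Lengths are in m, angles in rad, forces in N, time in s.
With the tool pointing down it reaches from about 0.4 to 0.875 m from the base axis. Payload 6.5 kg.
Tool frame: the origin (TCP) lies on the centre line of the jaws, within the pads' length; the fingertips stand ahead of it and the grasp point (between the pads) lies 8 mm behind it (bot.tcp_to_tips is the z of the fingertips in the tool frame, in m); z points along the fingers, y is the line along which they close (so a half turn about z gives the same grasp; the last joint's range is limited). The gripper opens to 85 mm and grips with 20 to 120 N. Pads are 22 mm wide; open, the fingers measure 114 mm over their backs; the gripper's body (76 mm by 85 mm) begins 54 mm behind the grasp point. The pads swing forward as they close: fully open they stand 13 mm farther back than shut.
Start: joints at [1.097, 0.536, -0.004, 1.538, 0.003, 1.067, -0.071], TCP at [0.258, -0.597, 0.242] pointing down, gripper open.
Joint ranges: [-2.7, 2.7], [-0.37, 2.16], [-1.27, 1.26], [0.24, 2.4], [-1.31, 4.45], [0.19, 1.91], [-2.76, 2.76]. Speed limits (rad/s): [2.39, 2.39, 3.14, 3.14, 3.14, 3.14, 3.14].

INTERFACE

Orientations are given as a rotation vector (axis times angle).
In Python, from rig import bot, capture gives the robot as it stands.
- The arm moves only by the tool apply_moves, never from a script. Its argument "motion" is one flat list of numbers, 6 for each row, row after row: the shift along the world's x, y, z in mm, then the turn, a rotation vector about the world's x, y, z in degrees. In form: [tx, ty, tz, rx, ry, rz, tx, ty, tz, rx, ry, rz, ...]. A call has 1 to 8 rows; each row shifts and turns the commanded pose from where the row before left it; what a row does not reach is not made up. A row lasts 1/10 s, in which the tool goes at most 50 mm and 8.59 degrees, less where a joint would pass 70% of its speed; a pose out of reach is approached as far as the arm can. A call with a gripper value outside its range is refused whole. "gripper" is the closure in counts, from 0 (fully open) to 255 (shut), set as the call begins (left out, the last holds). The fingers move at their own pace and stop on an object; the grip force is fixed at half the most. Time passes only in rows, so rows that do not move let the fingers close. It gives the time, the measured TCP pose, the force, the opening and the grip force at its end, in the units of the state.
- bot.get_obs(): the state, without advancing time (a new reading comes with each control period).
- capture(name): name is "side" or "top" or "wrist"; returns a dict with "frame" (480x640x3 uint8, red, green, blue), "intrinsics" (3x3 intrinsics, pixels), "rvec" (rotation vector, rad) and "tvec" (3), from world to camera coordinates, as OpenCV has them. Camera axes: x right, y down, z forward; pixel columns grow to the right and rows downward; lengths in m; the calibration is good to about 2 mm. A picture is of the moment at which its call begins. There is no depth.
- bot.sign_off(): hands the job in; it is judged then, once.
The state is a dict: "time_s": time; "joint_pos": joint angles; "qd": joint speeds; "effort": joint torques, N m; "ee_pos": TCP position; "ee_rot": TCP orientation; "contact_force": force on the tool from outside, world axes, zero at the start; "moment": the same for the moment, N m; "width": opening from 0.0 (shut) to 1.0 (fully open); "finger_force": force on a finger pad.
Only numpy, scipy, OpenCV 4.12 (cv2) and the standard library are available. Lean on these libraries where they do the work, as an engineer would, in place of code of your own. Each camera call takes 0.05 s, during which the arm holds its last target. There are 200 camera calls.

## Working session

There is one attempt and no reset: what is moved stays moved. The work goes in short steps, Python scripts to look and compute and a tool call to move; the robot and the scene stay as the last step left them, time stands still between calls to the robot, and variables do not carry over. Pictures are saved under pics/ and viewed, at most 14 in all, crops included, and the job is handed in when it is done.

Besides the shell and the picture viewer there is one more tool, called after "Request:" as a command line: name --argument value ..., lists and objects as JSON in quotes. apply_moves: Moves the arm, as the interface text tells. Its arguments: {"type":"object","properties":{"motion":{"type":"array"},"gripper":{"type":"number"}},"required":["motion"]}

```bash
mkdir -p pics; ls; cat > h.py <<'E'
import numpy as np, cv2
from rig import bot, capture
from scipy.spatial.transform import Rotation as R
def cam(c): 
    Rm=cv2.Rodrigues(np.array(c["rvec"],float))[0]; return np.array(c["intrinsics"],float),Rm,np.array(c["tvec"],float).ravel()
def ray(c,uv,z):
    K,Rm,t=cam(c); o=-Rm.T@t; uv=np.atleast_2d(np.array(uv,float))
    d=np.c_[uv,np.ones(len(uv))]@np.linalg.inv(K).T@Rm
    return o+d*((z-o[2])/d[:,2])[:,None]
def proj(c,P):
    K,Rm,t=cam(c); q=(np.atleast_2d(P)@Rm.T+t)@K.T; return q[:,:2]/q[:,2:]
def save(c,n,img=None): cv2.imwrite("pics/"+n,(c["frame"] if img is None else img)[:,:,::-1])
E
python3 - <<'E'
from h import *
for n in("top","side"):
    c=capture(n); save(c,n+"0.png"); K,Rm,t=cam(c); print(n,K.tolist(),(-Rm.T@t).round(3),Rm.round(2).tolist())
o=bot.get_obs(); print(o, bot.tcp_to_tips)
E
```

```text
pics
top [[511.8940696439826, 0.0, 320.0403472360234], [0.0, 511.8940696439826, 239.11791839530227], [0.0, 0.0, 1.0]] [ 0.311 -0.036  1.011] [[-0.15, -0.99, -0.0], [-0.96, 0.15, -0.23], [0.23, -0.03, -0.97]]
side [[583.8805711246584, 0.0, 332.0900255497766], [0.0, 583.8805711246584, 237.59480799297725], [0.0, 0.0, 1.0]] [-0.143  0.783  0.815] [[-0.8, -0.6, -0.01], [-0.33, 0.46, -0.83], [0.51, -0.65, -0.56]]
{'time_s': 0.1, 'joint_pos': array([ 1.09677782,  0.53712809, -0.00446035,  1.5387706 ,  0.00264694,
        1.06732983, -0.07122671]), 'qd': array([-0.00043585, -0.00068534,  0.00204704, -0.0021757 , -0.0008203 ,
       -0.00021031,  0.00132012]), 'effort': array([ 2.94564241e-03, -5.84567356e+01,  1.05231967e+00, -2.59777308e+01,
        1.27195232e-02,  4.65833960e-03,  3.14987051e-05]), 'ee_pos': array([ 0.25755853, -0.59617982,  0.24147754]), 'ee_rot': array([-3.07495185e+00, -6.35986757e-01,  7.47044713e-04]), 'contact_force': array([ 0.34069902, -0.47204304, -0.13437918]), 'moment': array([0.00546818, 0.0289827 , 0.00810851]), 'finger_force': 0.0, 'width': 1.0016203453320116} 0.011
```

View pics/top0.png

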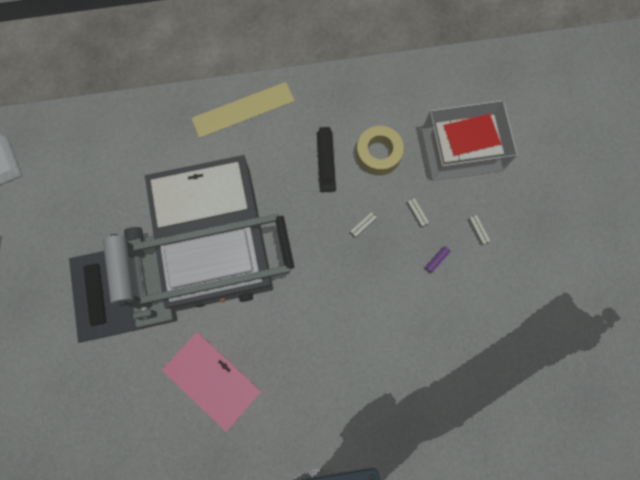

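View pics/side0.png

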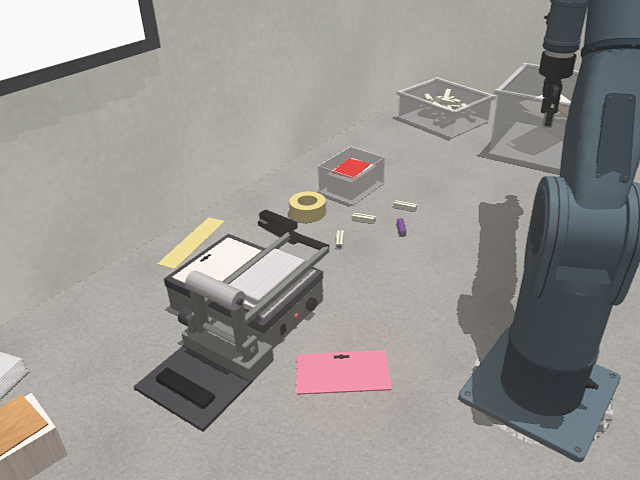

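The top picture shows three white clips at about (363,224), (417,212) and (480,230), a purple decoy at (437,260), and the card at (200,195). The grip bar runs from (280,218) to (291,267), and the plate corners are near (145,175), (244,156) and (271,291).

```bash
python3 - <<'E'
from h import *
c=capture("top"); f=c["frame"]; 
P=ray(c,[(145,175),(244,156),(271,291)],0.08); print("plate RL,RR,FR",P.round(3).tolist())
d=P[1]-P[0]; print("width",np.linalg.norm(d[:2]),"yaw",np.degrees(np.arctan2(-d[1],-d[0]))-90, "len",np.linalg.norm((P[2]-P[1])[:2]))
d=P[1]-P[2]; print("yaw2",np.degrees(np.arctan2(d[1],d[0])))
G=ray(c,[(280,217),(291.5,268)],0.105); d=G[0]-G[1]; print("bar",G.round(3).tolist(),np.degrees(np.arctan2(d[1],d[0])),np.linalg.norm(d))
hsv=cv2.cvtColor(f,cv2.COLOR_RGB2HSV); m=((hsv[...,2]>150)&(hsv[...,1]<50)).astype(np.uint8)
for k in cv2.findContours(m,cv2.RETR_EXTERNAL,cv2.CHAIN_APPROX_NONE)[0]:
    a=cv2.contourArea(k)
    if a<60: continue
    r=cv2.minAreaRect(k); z=0.012 if a<500 else .083
    b=ray(c,cv2.boxPoints(r),z); e=[b[1]-b[0],b[2]-b[1]]; e.sort(key=lambda v:-np.linalg.norm(v))
    print(np.round(r[0]),a,"c",b.mean(0).round(4),"L",[round(float(np.linalg.norm(v)),3) for v in e],"ang",np.degrees(np.arctan2(e[0][1],e[0][0]))%180)
E
```

```text
plate RL,RR,FR [[0.706, 0.247, 0.08], [0.716, 0.054, 0.08], [0.447, 0.036, 0.08]]
width 0.19355622584507112 yaw 2.852501450264512 len 0.26982323987862683
yaw2 3.722415526604899
bar [[0.576, 0.0, 0.105], [0.478, -0.008, 0.105]] 4.476445963582458 0.09766479041922878
[205. 260.] 3132.5 c [0.5229 0.1481 0.083 ] L [0.158, 0.081] ang 93.64293232992745
[251. 250.] 94.5 c [0.5449 0.0695 0.012 ] L [0.088, 0.007] ang 3.665699347178105
[198. 194.] 4005.5 c [0.6515 0.1497 0.083 ] L [0.172, 0.094] ang 93.80074756561044
[  4. 158.] 96.5 c [0.8168 0.5559 0.012 ] L [0.056, 0.017] ang 179.42718150734345
[481. 153.] 218.5 c [ 0.6757 -0.4292  0.012 ] L [0.091, 0.017] ang 95.11069253518173
[447. 141.] 259.5 c [ 0.7138 -0.3643  0.012 ] L [0.089, 0.028] ang 1.020842253051086
```

Request:
apply_moves --motion '[19,42,0,0,0,-1.4,19,42,0,0,0,-1.4,19,42,0,0,0,-1.4,19,42,0,0,0,-1.4,19,42,0,0,0,-1.4,19,42,0,0,0,-1.4,19,42,0,0,0,-1.4]' --gripper 100

```text
time_s: 0.85
ee_pos: [0.3911, -0.3009, 0.2423]
ee_rot: [3.12, 0.369, -0.0]
contact_force: [0.2, -0.1, 0.5]
width: 0.607
finger_force: 0.0
```

Request:
apply_moves --motion '[19,42,0,0,0,-1.4,19,42,0,0,0,-1.4,19,42,0,0,0,-1.4,19,42,0,0,0,-1.4,19,42,0,0,0,-1.4,19,42,0,0,0,-1.4,19,42,0,0,0,-1.4,0,0,0,0,0,0]'

```text
time_s: 1.65
ee_pos: [0.5256, -0.001, 0.2424]
ee_rot: [-3.135, -0.118, -0.003]
contact_force: [-0.1, 0.3, -0.4]
width: 0.61
finger_force: 0.0
```

```bash
python3 - <<'E'
from h import *
c=capture("wrist"); save(c,"w1.png"); K,Rm,t=cam(c); print((-Rm.T@t).round(3),Rm.round(2).tolist())
o=bot.get_obs(); print(o["ee_pos"],o["ee_rot"],o["width"])
c=capture("top"); f=c["frame"]; print(f[224,355:372].tolist()); print(f[260,430:445,:].tolist())
E
```

```text
[0.597 0.004 0.375] [[0.08, -1.0, -0.0], [-0.96, -0.07, 0.28], [-0.28, -0.02, -0.96]]
[ 0.52439596 -0.00493021  0.24209955] [-3.13801903e+00 -1.13240148e-01 -2.26135629e-04] 0.6097199567790498
[[133, 137, 134], [140, 144, 139], [153, 157, 150], [168, 171, 162], [176, 179, 168], [175, 178, 167], [168, 171, 161], [158, 162, 153], [158, 161, 153], [167, 171, 161], [176, 179, 168], [179, 182, 170], [173, 176, 164], [158, 162, 151], [138, 141, 133], [125, 129, 123], [125, 128, 125]]
[[114, 115, 118], [100, 91, 111], [102, 77, 120], [108, 73, 131], [111, 75, 133], [112, 83, 132], [113, 93, 128], [113, 99, 126], [113, 94, 129], [113, 83, 133], [111, 75, 134], [114, 84, 134], [118, 101, 131], [124, 120, 130], [130, 133, 133]]
```

View pics/w1.png

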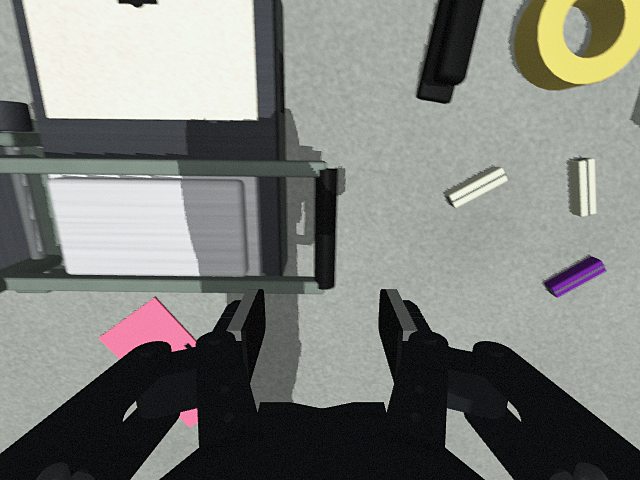

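The wrist view shows the grip bar centred near (327,229), two clips at (477,187) and (588,187), the purple decoy, and the stapler at upper right.

```bash
cat >> h.py <<'E'
def rects(c,lo,hi,z,V=165,S=50,roi=None,V2=256):
    hsv=cv2.cvtColor(c["frame"],cv2.COLOR_RGB2HSV); m=((hsv[...,2]>V)&(hsv[...,2]<V2)&(hsv[...,1]<S)).astype(np.uint8)
    if roi is not None: k=np.zeros_like(m); k[roi[1]:roi[3],roi[0]:roi[2]]=1; m*=k
    m=cv2.morphologyEx(m,cv2.MORPH_CLOSE,np.ones((5,5),np.uint8)); out=[]
    for k in cv2.findContours(m,cv2.RETR_EXTERNAL,cv2.CHAIN_APPROX_NONE)[0]:
        a=cv2.contourArea(k)
        if not lo<a<hi: continue
        r=cv2.minAreaRect(k); b=ray(c,cv2.boxPoints(r),z); e=[b[1]-b[0],b[2]-b[1]]; e.sort(key=lambda v:-np.linalg.norm(v))
        print(np.round(r[0]),a,"c",b.mean(0).round(4),"L",[round(float(np.linalg.norm(v)),3) for v in e],"ang",round(float(np.degrees(np.arctan2(e[0][1],e[0][0]))%180),1))
E
python3 - <<'E'
from h import *
c=capture("wrist")
G=ray(c,[(327,172),(327.5,288)],0.112); d=G[0]-G[1]; print("bar",G.round(4).tolist(),G.mean(0),np.degrees(np.arctan2(d[1],d[0])))
rects(c,400,5000,0.012,190,45)
rects(c,8000,80000,0.083,200,45)
print("plate edge right rear",ray(c,[(281,0),(286,160)],.08).round(4).tolist())
t=capture("top"); rects(t,60,500,0.012,150,40)
E
```

```text
bar [[0.5725, -0.0084, 0.112], [0.4768, -0.0159, 0.112]] [ 0.52460869 -0.01217537  0.112     ] 4.465467318524764
[471. 184.] 776.0 c [ 0.5619 -0.1635  0.012 ] L [0.061, 0.016] ang 123.9
[580. 182.] 782.5 c [ 0.5705 -0.2793  0.012 ] L [0.062, 0.016] ang 19.0
[115. 223.] 13150.0 c [0.5113 0.1742 0.083 ] L [0.134, 0.094] ang 93.4
[128.  58.] 25348.0 c [0.6437 0.1509 0.083 ] L [0.175, 0.081] ang 94.0
plate edge right rear [[0.6931, 0.0344, 0.08], [0.5772, 0.0261, 0.08]]
[115. 267.] 448.0 c [0.5515 0.3406 0.012 ] L [0.127, 0.017] ang 2.5
[480. 229.] 194.5 c [ 0.5168 -0.3914  0.012 ] L [0.059, 0.016] ang 13.5
[364. 223.] 175.5 c [ 0.5646 -0.1619  0.012 ] L [0.054, 0.016] ang 124.0
[418. 211.] 195.5 c [ 0.572  -0.2753  0.012 ] L [0.06, 0.017] ang 18.4
[  8. 158.] 421.5 c [0.8168 0.5466 0.012 ] L [0.099, 0.036] ang 179.0
```

Request:
apply_moves --motion '[0,-1,-40,0,0,0,0,-1,-40,0,0,0,0,0,-40,0,0,0,0,0,-27,0,0,0,0,0,0,0,0,0]'

```text
time_s: 2.35
ee_pos: [0.5204, -0.0126, 0.0921]
ee_rot: [3.139, 0.1, -0.012]
contact_force: [-0.8, -0.9, 0.4]
width: 0.611
finger_force: 0.0
```

Request:
apply_moves --motion '[0,0,0,0,0,0,0,0,0,0,0,0,0,0,0,0,0,0,0,0,0,0,0,0,0,0,0,0,0,0]' --gripper 255

```text
time_s: 2.85
ee_pos: [0.5235, -0.0024, 0.0975]
ee_rot: [-3.131, -0.112, -0.002]
contact_force: [-5.8, 20.7, 3.5]
width: 0.187
finger_force: 58.4
```

Request:
apply_moves --motion '[0,6,14.5,0,0,0,0,3,14.5,0,0,0,0,4.5,14,0,0,0,-1,5,14,0,0,0,0,6,13.5,0,0,0,-1,6,13.5,0,0,0,0,7.5,13,0,0,0,-1,7.5,13,0,0,0]'

```text
time_s: 3.65
ee_pos: [0.5209, 0.0377, 0.207]
ee_rot: [-3.137, -0.106, -0.004]
contact_force: [4.1, 9.9, -12.3]
width: 0.184
finger_force: 58.6
```

Request:
apply_moves --motion '[0,8.5,12,0,0,0,-1,9,12,0,0,0,-1,10,11,0,0,0,0,10,11,0,0,0,-1,11,10,0,0,0,0,11,10,0,0,0,-1,12,9,0,0,0,-1,12,8.5,0,0,0]'

```text
time_s: 4.45
ee_pos: [0.5161, 0.1146, 0.2911]
ee_rot: [3.134, 0.097, 0.0]
contact_force: [-3.0, -11.3, 9.7]
width: 0.189
finger_force: 58.3
```

Request:
apply_moves --motion '[-1,13,7.5,0,0,0,-1,13,7,0,0,0,-1,13,6,0,0,0,-1,13,5,0,0,0,0,0,0,0,0,0]'

```text
time_s: 4.95
ee_pos: [0.5126, 0.1708, 0.3196]
ee_rot: [3.139, 0.103, 0.007]
contact_force: [-7.8, -8.7, 25.0]
width: 0.189
finger_force: 65.6
```

Request:
apply_moves --motion '[0,0,0,0,0,0,0,0,2,0,0,0,0,0,20,0,0,0,0,-5,40,0,0,0,0,-10,40,0,0,0,0,-20,20,0,0,0]' --gripper 60

```text
time_s: 5.55
ee_pos: [0.5122, 0.1371, 0.4401]
ee_rot: [-3.137, -0.108, -0.006]
contact_force: [1.2, 0.3, -0.1]
width: 0.769
finger_force: 0.0
```

```bash
python3 - <<'E'
from h import *
c=capture("side"); save(c,"s2.png"); print(bot.get_obs()["ee_pos"])
E
```

```text
[0.51370695 0.13222279 0.44240323]
```

View pics/s2.png

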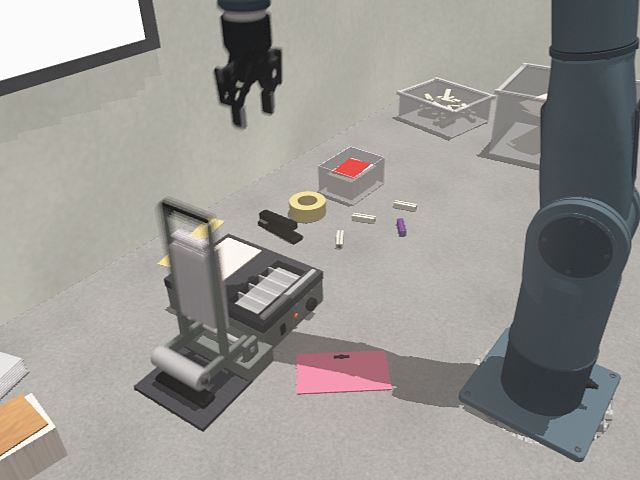

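The side view shows the arm upright and swinging open. The bed with its five compartments is now uncovered.

Request:
apply_moves --motion '[0,0,0,0,0,0,0,0,0,0,0,0,0,0,0,0,0,0,0,0,0,0,0,0,0,0,0,0,0,0,0,0,0,0,0,0]'

```text
time_s: 6.2
ee_pos: [0.5116, 0.1356, 0.4359]
ee_rot: [3.14, 0.104, -0.001]
contact_force: [0.2, 0.0, -0.2]
width: 0.764
finger_force: 0.0
```

```bash
python3 - <<'E'
from h import *
c=capture("wrist"); save(c,"w3.png"); np.savez("w3.npz",**c); print(bot.get_obs()["ee_pos"])
E
```

```text
[0.51170566 0.13548903 0.43604232]
```

View pics/w3.png

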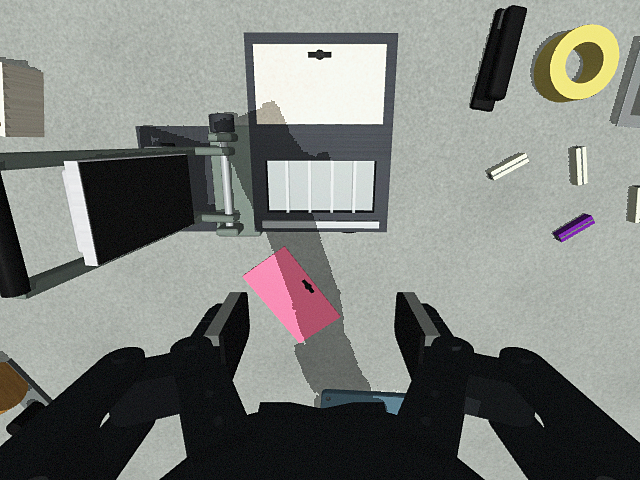

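The wrist view shows the plate corners at (245,33), (397,34) and (387,231). The open blister spans (267,161)–(375,213), and the card sits at (254,43)–(388,42)–(383,124).

```bash
python3 - <<'E'
from h import *
c=dict(np.load("w3.npz"))
P=ray(c,[(245,33),(397,34),(387,231)],0.08)[:,:2]
loc=np.array([[.195,.098],[.195,-.098],[-.066,-.098]])
B=ray(c,[(267,161),(376,161),(374.5,213),(267,211.5)],0.08)[:,:2]
l2=np.array([[.037,.078],[.037,-.078],[-.037,-.078],[-.037,.078]])
def fit(A,Bw):
    a=A-A.mean(0);b=Bw-Bw.mean(0); th=np.arctan2((a[:,0]*b[:,1]-a[:,1]*b[:,0]).sum(),(a*b).sum())
    Rm=np.array([[np.cos(th),-np.sin(th)],[np.sin(th),np.cos(th)]]); t=Bw.mean(0)-Rm@A.mean(0); return np.degrees(th),t,np.abs(Bw-(A@Rm.T+t)).max()
print(fit(loc,P)); print(fit(l2,B)); print(fit(np.r_[loc,l2],np.r_[P,B]))
print("card",ray(c,[(254,43),(388,42),(383,124),(257,124)],.083).round(4).tolist())
rects(c,200,1500,0.012,185,45); rects(c,4000,80000,0.083,200,45)
t=capture("top"); rects(t,60,500,0.012,150,40,roi=(330,180,520,300))
E
```

```text
(np.float64(3.826139905913286), array([0.51837304, 0.13655367]), np.float64(0.0015794610460479475))
(np.float64(3.32266418181154), array([0.51854598, 0.1365458 ]), np.float64(0.0018599876597620857))
(np.float64(3.7009118101320833), array([0.51849575, 0.13665213]), np.float64(0.002178576425280382))
card [[0.6953, 0.2337, 0.083], [0.7077, 0.064, 0.083], [0.6094, 0.0587, 0.083], [0.5981, 0.2287, 0.083]]
[480. 447.] 860.0 c [-0.0119 -0.2318  0.012 ] L [0.168, 0.089] ang 7.9
[162. 452.] 1356.0 c [-0.0689  0.4352  0.012 ] L [0.213, 0.092] ang 149.5
[359. 326.] 559.5 c [0.2565 0.0494 0.012 ] L [0.163, 0.054] ang 11.6
[226. 184.] 238.5 c [0.5024 0.2916 0.012 ] L [0.093, 0.008] ang 3.5
[626. 150.] 264.5 c [ 0.6002 -0.3417  0.012 ] L [0.074, 0.04] ang 17.7
[572.  63.] 244.5 c [ 0.7159 -0.2224  0.012 ] L [0.033, 0.021] ang 174.5
[320. 186.] 4976.0 c [0.5191 0.1375 0.083 ] L [0.146, 0.072] ang 93.8
[320.  84.] 9682.5 c [0.6523 0.1476 0.083 ] L [0.169, 0.095] ang 93.8
[480. 229.] 187.0 c [ 0.5171 -0.3909  0.012 ] L [0.059, 0.016] ang 14.7
[363. 224.] 189.5 c [ 0.5635 -0.1605  0.012 ] L [0.058, 0.016] ang 124.5
[418. 211.] 183.0 c [ 0.5723 -0.2752  0.012 ] L [0.059, 0.016] ang 18.4
```

Request:
apply_moves --motion '[6.5,-37,-29.5,0,0,-7.5,6.5,-37,-29.5,0,0,-7.5,6.5,-37,-29.5,0,0,-7.5,6.5,-37,-29.5,0,0,-7.5,6.5,-37,-29.5,0,0,-7.5,6.5,-37,-29.5,0,0,-7.5,6.5,-37,-29.5,0,0,-7.5,6.5,-37,-29.5,0,0,-7.5]' --gripper 100

```text
time_s: 7.1
ee_pos: [0.564, -0.1622, 0.1993]
ee_rot: [-2.767, 1.488, -0.001]
contact_force: [-0.3, 0.3, 0.4]
width: 0.61
finger_force: 0.0
```

Request:
apply_moves --motion '[0,0,0,0,0,0,0,0,0,0,0,0]'

```text
time_s: 7.3
ee_pos: [0.5633, -0.1612, 0.1994]
ee_rot: [2.77, -1.481, -0.003]
contact_force: [-0.1, 0.2, 0.6]
width: 0.606
finger_force: 0.0
```

```bash
cat >> h.py <<'E'
def st():
    o=bot.get_obs(); M=R.from_rotvec(o["ee_rot"]).as_matrix(); print(o["ee_pos"].round(4),"tooly",round(float(np.degrees(np.arctan2(M[1,1],M[0,1]))%180),1),"w",round(o["width"],3),"t",o["time_s"])
def look():
    st(); c=capture("wrist"); rects(c,400,6000,0.012,190,45); t=capture("top"); print("top"); rects(t,60,500,0.012,150,40,roi=(330,180,520,300)); return c
E
python3 - <<'E'
from h import *
c=look(); save(c,"w4.png")
E
```

```text
[ 0.5633 -0.1612  0.1994] tooly 33.7 w 0.606 t 7.3
[ 27. 400.] 2533.0 c [0.7242 0.2044 0.012 ] L [0.147, 0.055] ang 70.8
[320. 205.] 488.5 c [ 0.5706 -0.1714  0.012 ] L [0.039, 0.015] ang 124.1
[381. 110.] 1260.5 c [ 0.5726 -0.2725  0.012 ] L [0.065, 0.021] ang 18.7
[524.  20.] 1482.5 c [ 0.5157 -0.3931  0.012 ] L [0.06, 0.017] ang 14.2
top
```

Request:
apply_moves --motion '[0,0,-45,0,0,0,0,-1,-45,0,0,0,1,0,-45,0,0,0,0,0,-30,0,0,0,0,0,-15,0,0,0,0,0,0,0,0,0,0,0,0,0,0,0]'

```text
time_s: 8.1
ee_pos: [0.5663, -0.1614, 0.0219]
ee_rot: [-2.771, 1.479, -0.004]
contact_force: [-0.2, 0.0, 0.5]
width: 0.607
finger_force: 0.0
```

Request:
apply_moves --motion '[0,0,0,0,0,0,0,0,0,0,0,0,0,0,0,0,0,0,0,0,0,0,0,0,0,0,0,0,0,0]' --gripper 255

```text
time_s: 8.6
ee_pos: [0.5658, -0.1619, 0.0219]
ee_rot: [-2.77, 1.48, -0.003]
contact_force: [-0.8, 0.8, 9.0]
width: 0.161
finger_force: 58.7
```

Request:
apply_moves --motion '[0,0,40,0,0,0,0,0,45,0,0,0,0,0,45,0,0,0,0,0,45,0,0,0,0,0,0,0,0,0]'

```text
time_s: 9.1
ee_pos: [0.5689, -0.1629, 0.2026]
ee_rot: [-2.767, 1.48, -0.019]
contact_force: [-0.1, -0.4, 0.2]
width: 0.159
finger_force: 58.9
```

```bash
python3 - <<'E'
from h import *
c=look(); save(c,"w5.png",c["frame"][120:420,170:470].repeat(2,0).repeat(2,1))
E
```

```text
[ 0.5689 -0.1629  0.2026] tooly 33.7 w 0.159 t 9.1
[ 47. 398.] 3001.5 c [0.7163 0.1926 0.012 ] L [0.15, 0.066] ang 64.6
[387. 118.] 1372.0 c [ 0.5725 -0.2726  0.012 ] L [0.066, 0.02] ang 18.7
[528.  32.] 1432.0 c [ 0.515  -0.3925  0.012 ] L [0.06, 0.016] ang 14.6
top
```

View pics/w5.png

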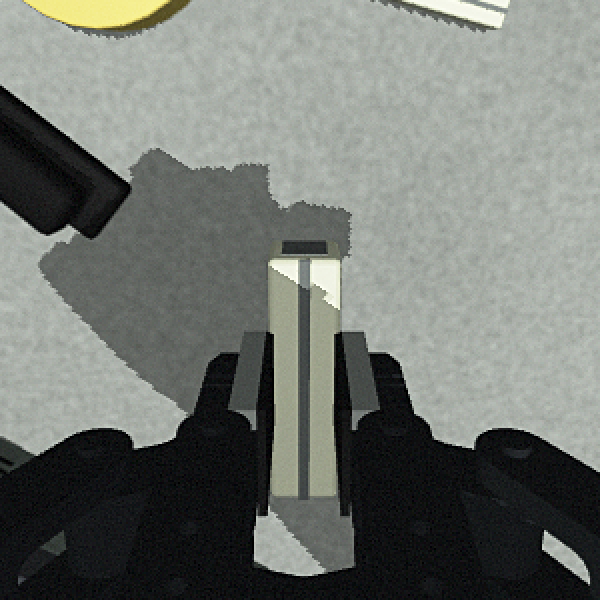

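The clip is held between the pads with its long axis along tool x. Its ends are at rows 250 and 368, column 322.

```bash
cat >> h.py <<'E'
def held(c,r0,r1,u):
    o=bot.get_obs(); M=R.from_rotvec(o["ee_rot"]).as_matrix(); b=ray(c,[(u,r0),(u,r1)],o["ee_pos"][2]-.006)
    print("len",np.linalg.norm(b[0]-b[1]),"off in tool",(M.T@(b.mean(0)-o["ee_pos"])).round(4))
E
python3 - <<'E'
from h import *
c=capture("wrist"); held(c,250,368.5,322)
E
```

```text
len 0.0602960637966241 off in tool [-0.0026  0.0002  0.006 ]
```

Request:
apply_moves --motion '[-5.5,29.5,0,0,0,7.5,-5.5,29.5,0,0,0,7.5,-5.5,29.5,0,0,0,7.5,-5.5,29.5,0,0,0,7.5,-5.5,29.5,0,0,0,7.5,-5.5,29.5,0,0,0,7.5,-5.5,29.5,0,0,0,7.5,-5.5,29.5,0,0,0,7.5]'

```text
time_s: 10.05
ee_pos: [0.5191, 0.0753, 0.1935]
ee_rot: [3.139, 0.112, -0.005]
contact_force: [0.6, 0.3, -1.0]
width: 0.159
finger_force: 58.9
```

Request:
apply_moves --motion '[0,0,-30,0,0,0,0,0,-30,0,0,0,0,0,-20,0,0,0,0,0,0,0,0,0,0,0,0,0,0,0]'

```text
time_s: 10.55
ee_pos: [0.52, 0.0742, 0.1146]
ee_rot: [3.14, 0.103, -0.004]
contact_force: [0.3, 0.3, 0.1]
width: 0.158
finger_force: 58.9
```

```bash
python3 - <<'E'
from h import *
st(); c=capture("wrist"); save(c,"w6.png")
E
```

```text
[0.52   0.0742 0.1146] tooly 93.8 w 0.158 t 10.55
```

View pics/w6.png

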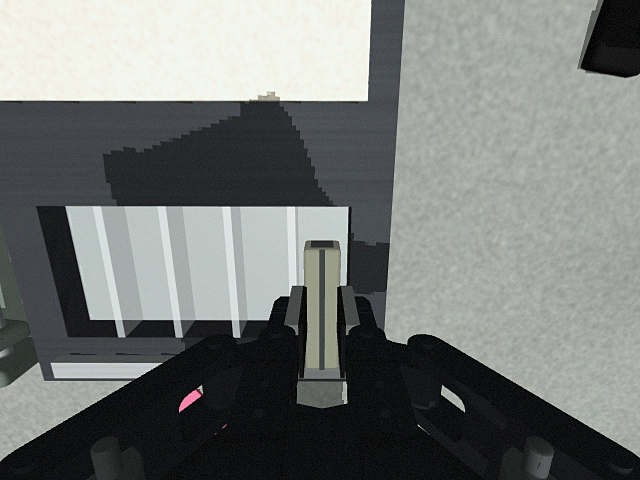

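The clip lines up with compartment 1, whose walls are at columns 295 and 350. It needs about 5 mm more towards the rear.

Request:
apply_moves --motion '[5,-1,-10,0,0,0,0,0,-10,0,0,0,0,0,-3,0,0,0,0,0,0,0,0,0,0,0,0,0,0,0]'

```text
time_s: 11.1
ee_pos: [0.5257, 0.0734, 0.0923]
ee_rot: [-3.14, -0.103, 0.0]
contact_force: [-0.1, -0.1, 0.5]
width: 0.158
finger_force: 58.9
```

Request:
apply_moves --motion '[0,0,0,0,0,0,0,0,0,0,0,0,0,0,0,0,0,0,0,0,0,0,0,0,0,0,40,0,0,0,0,0,45,0,0,0,0,0,20,0,0,0,0,0,0,0,0,0]' --gripper 130

```text
time_s: 11.9
ee_pos: [0.528, 0.0738, 0.2006]
ee_rot: [-3.139, -0.103, -0.01]
contact_force: [0.1, 0.7, -0.6]
width: 0.489
finger_force: 0.0
```

```bash
cat >> h.py <<'E'
B0=np.array([.5185,.1367]); YAW=np.radians(3.8); RB=np.array([[np.cos(YAW),-np.sin(YAW)],[np.sin(YAW),np.cos(YAW)]])
def toworld(x,y): return B0+RB@np.array([x,y])
def bedview(c,n,s=4):  # rectified bed picture at z=.072: press x up, y left
    g=np.array([[.06,.1],[.06,-.1],[-.07,-.1],[-.07,.1]]); w=np.array([np.r_[toworld(*p),.08] for p in g])
    H=cv2.getPerspectiveTransform(proj(c,w).astype(np.float32),np.float32([[0,0],[800,0],[800,520],[0,520]]))
    save(c,n,cv2.warpPerspective(c["frame"],H,(800,520)))
E
python3 - <<'E'
from h import *
c=look(); bedview(c,"b7.png")
E
```

```text
[0.528  0.0738 0.2006] tooly 93.8 w 0.489 t 11.9
[176. 310.] 754.5 c [0.4206 0.2192 0.012 ] L [0.085, 0.012] ang 93.8
[165. 242.] 2206.5 c [0.4928 0.226  0.012 ] L [0.096, 0.028] ang 4.0
[ 73. 237.] 626.0 c [0.4914 0.3163 0.012 ] L [0.102, 0.008] ang 3.8
top
[480. 229.] 199.0 c [ 0.5176 -0.3909  0.012 ] L [0.061, 0.016] ang 14.7
[418. 211.] 195.5 c [ 0.572  -0.2753  0.012 ] L [0.06, 0.017] ang 18.4
```

View pics/b7.png

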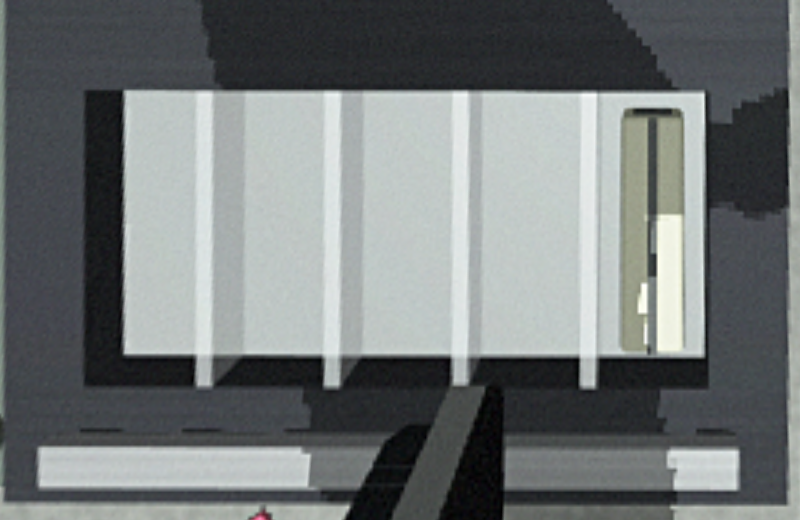

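Clip 1 lies flat in compartment 1. Next is the clip at (0.572, -0.274).

Request:
apply_moves --motion '[5.5,-43.5,0,0,0,1.8,5.5,-43.5,0,0,0,1.8,5.5,-43.5,0,0,0,1.8,5.5,-43.5,0,0,0,1.8,5.5,-43.5,0,0,0,1.8,5.5,-43.5,0,0,0,1.8,5.5,-43.5,0,0,0,1.8,5.5,-43.5,0,0,0,1.8]' --gripper 100

```text
time_s: 12.8
ee_pos: [0.5687, -0.2761, 0.1952]
ee_rot: [-3.1, -0.498, 0.004]
contact_force: [0.9, -0.9, 0.5]
width: 0.609
finger_force: 0.0
```

Request:
apply_moves --motion '[0,0,-50,0,0,0,0,0,0,0,0,0,0,0,0,0,0,0]'

```text
time_s: 13.1
ee_pos: [0.5685, -0.2731, 0.1455]
ee_rot: [-3.099, -0.497, 0.006]
contact_force: [0.3, 0.6, 1.2]
width: 0.608
finger_force: 0.0
```

```bash
python3 - <<'E'
from h import *
look()
E
```

```text
[ 0.5685 -0.2731  0.1455] tooly 108.2 w 0.608 t 13.1
[435. 315.] 505.5 c [ 0.5282 -0.39    0.012 ] L [0.034, 0.016] ang 14.3
[325. 245.] 700.0 c [ 0.5585 -0.2786  0.012 ] L [0.034, 0.018] ang 17.9
top
[480. 229.] 194.5 c [ 0.5168 -0.3914  0.012 ] L [0.059, 0.016] ang 13.5
[421. 216.] 109.5 c [ 0.5607 -0.279   0.012 ] L [0.036, 0.016] ang 17.9
```

Request:
apply_moves --motion '[2.5,-1.5,-45,0,0,0,0,0,-45,0,0,0,0,0,-25,0,0,0,0,0,-10,0,0,0,0,0,0,0,0,0,0,0,0,0,0,0]'

```text
time_s: 13.8
ee_pos: [0.574, -0.2765, 0.0245]
ee_rot: [3.1, 0.496, 0.005]
contact_force: [0.7, -0.1, 0.8]
width: 0.608
finger_force: 0.0
```

Request:
apply_moves --motion '[0,0,0,0,0,0,0,0,0,0,0,0,0,0,0,0,0,0,0,0,0,0,0,0,0,0,0,0,0,0]' --gripper 255

```text
time_s: 14.3
ee_pos: [0.5731, -0.2766, 0.0238]
ee_rot: [3.101, 0.496, 0.002]
contact_force: [-0.6, 1.0, 7.2]
width: 0.156
finger_force: 58.6
```

Request:
apply_moves --motion '[0,0,40,0,0,0,0,0,45,0,0,0,0,0,45,0,0,0,0,0,45,0,0,0,0,0,0,0,0,0]'

```text
time_s: 14.8
ee_pos: [0.5763, -0.2778, 0.205]
ee_rot: [3.096, 0.494, 0.017]
contact_force: [0.0, -0.5, -0.1]
width: 0.151
finger_force: 58.7
```

```bash
python3 - <<'E'
from h import *
c=look(); f=c["frame"]; 
for u in (316,327): print([(r,f[r,u].tolist()) for r in (*range(236,262,2),*range(356,384,2))])
E
```

```text
[ 0.5763 -0.2778  0.205 ] tooly 108.1 w 0.151 t 14.8
[405. 305.] 693.0 c [ 0.5146 -0.3921  0.012 ] L [0.061, 0.015] ang 14.3
[555.  43.] 574.5 c [ 0.7855 -0.424   0.012 ] L [0.165, 0.004] ang 89.8
top
[480. 229.] 192.0 c [ 0.5168 -0.3914  0.012 ] L [0.059, 0.016] ang 13.5
[(236, [102, 111, 108]), (238, [42, 45, 46]), (240, [43, 44, 45]), (242, [45, 48, 49]), (244, [100, 105, 87]), (246, [152, 151, 132]), (248, [150, 153, 133]), (250, [158, 160, 140]), (252, [153, 158, 138]), (254, [147, 153, 133]), (256, [155, 155, 135]), (258, [157, 160, 140]), (260, [155, 157, 140]), (356, [238, 240, 226]), (358, [234, 238, 219]), (360, [238, 240, 224]), (362, [239, 241, 220]), (364, [161, 165, 157]), (366, [168, 175, 170]), (368, [172, 174, 171]), (370, [161, 168, 159]), (372, [157, 166, 159]), (374, [170, 177, 170]), (376, [170, 172, 168]), (378, [162, 169, 162]), (380, [169, 172, 166]), (382, [158, 167, 161])]
[(236, [103, 104, 100]), (238, [39, 43, 41]), (240, [44, 47, 49]), (242, [43, 48, 46]), (244, [101, 103, 85]), (246, [147, 150, 133]), (248, [153, 156, 137]), (250, [154, 158, 136]), (252, [151, 157, 135]), (254, [154, 156, 135]), (256, [155, 160, 138]), (258, [154, 158, 135]), (260, [153, 156, 136]), (356, [236, 238, 223]), (358, [238, 240, 224]), (360, [237, 239, 223]), (362, [241, 244, 225]), (364, [161, 169, 165]), (366, [170, 178, 174]), (368, [169, 175, 168]), (370, [166, 171, 162]), (372, [159, 166, 161]), (374, [169, 171, 169]), (376, [168, 172, 167]), (378, [164, 169, 159]), (380, [168, 171, 168]), (382, [172, 174, 170])]
```

Request:
apply_moves --motion '[-6,42.5,0,0,0,-1.8,-6,42.5,0,0,0,-1.8,-6,42.5,0,0,0,-1.8,-6,42.5,0,0,0,-1.8,-6,42.5,0,0,0,-1.8,-6,42.5,0,0,0,-1.8,-6,42.5,0,0,0,-1.8,-6,42.5,0,0,0,-1.7]'

```text
time_s: 15.7
ee_pos: [0.5227, 0.0651, 0.1959]
ee_rot: [3.14, 0.104, -0.004]
contact_force: [1.4, -0.0, -0.0]
width: 0.151
finger_force: 58.7
```

Request:
apply_moves --motion '[-4,42,0,0,0,0,0,0,-45,0,0,0,0,0,-40,0,0,0,0,0,0,0,0,0,0,0,0,0,0,0]'

```text
time_s: 16.2
ee_pos: [0.5193, 0.1054, 0.1117]
ee_rot: [3.139, 0.106, -0.005]
contact_force: [0.3, 0.1, 0.2]
width: 0.153
finger_force: 58.8
```

```bash
python3 - <<'E'
from h import *
st(); c=capture("wrist"); f=c["frame"]; print([(r,f[r,316].tolist()) for r in (*range(236,254,2),*range(356,376,2))])
E
```

```text
[0.5193 0.1054 0.1117] tooly 93.9 w 0.153 t 16.2
[(236, [132, 136, 130]), (238, [51, 48, 47]), (240, [42, 50, 42]), (242, [49, 57, 51]), (244, [107, 113, 96]), (246, [148, 147, 132]), (248, [152, 159, 138]), (250, [151, 157, 135]), (252, [152, 156, 137]), (356, [153, 156, 135]), (358, [149, 153, 130]), (360, [150, 156, 137]), (362, [154, 158, 135]), (364, [64, 70, 73]), (366, [70, 76, 72]), (368, [80, 85, 88]), (370, [116, 118, 124]), (372, [118, 123, 125]), (374, [116, 118, 113])]
```

Request:
apply_moves --motion '[1,0,-10,0,0,0,0,0,-9,0,0,0,0,0,0,0,0,0,0,0,0,0,0,0]'

```text
time_s: 16.65
ee_pos: [0.5213, 0.1057, 0.0934]
ee_rot: [3.14, 0.106, -0.0]
contact_force: [0.4, -0.8, 0.2]
width: 0.152
finger_force: 58.8
```

Request:
apply_moves --motion '[0,0,0,0,0,0,0,0,0,0,0,0,0,0,0,0,0,0,0,0,0,0,0,0,0,0,40,0,0,0,0,0,45,0,0,0,0,0,20,0,0,0,0,0,0,0,0,0]' --gripper 130

```text
time_s: 17.45
ee_pos: [0.5235, 0.1064, 0.2017]
ee_rot: [-3.139, -0.106, -0.01]
contact_force: [0.5, -0.7, 0.0]
width: 0.493
finger_force: 0.0
```

```bash
python3 - <<'E'
from h import *
c=look(); bedview(c,"b8.png")
E
```

```text
[0.5235 0.1064 0.2017] tooly 93.9 w 0.493 t 17.45
[197. 310.] 519.5 c [0.4172 0.2307 0.012 ] L [0.061, 0.018] ang 93.9
[113. 233.] 579.5 c [0.4927 0.3096 0.012 ] L [0.102, 0.008] ang 3.7
top
[480. 229.] 192.5 c [ 0.5168 -0.3914  0.012 ] L [0.059, 0.016] ang 13.5
```

View pics/b8.png

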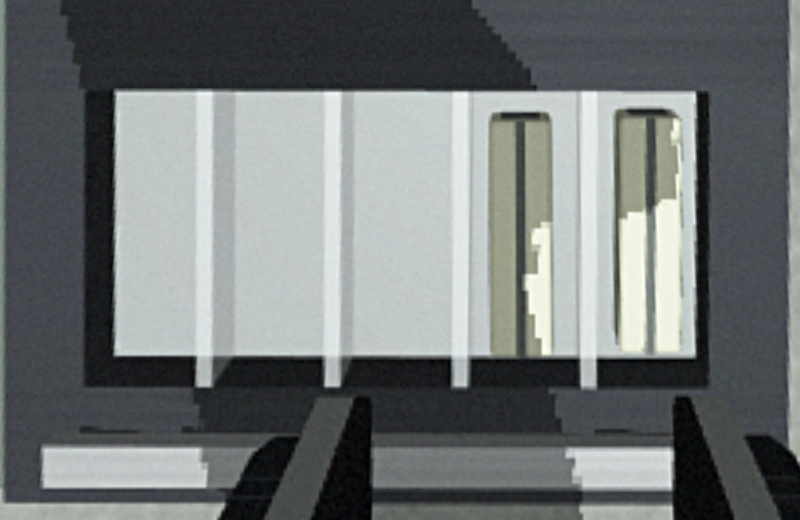

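Both clips lie flat in compartments 1 and 2. Next is the third clip.

Request:
apply_moves --motion '[0,-45,0,0,0,1,0,-45,0,0,0,1,0,-45,0,0,0,1,0,-45,0,0,0,1,0,-45,0,0,0,1,0,-45,0,0,0,1,0,-45,0,0,0,1,0,-45,0,0,0,1]' --gripper 100

```text
time_s: 18.35
ee_pos: [0.52, -0.2556, 0.1964]
ee_rot: [-3.123, -0.326, 0.004]
contact_force: [0.6, 0.7, -0.2]
width: 0.607
finger_force: 0.0
```

Request:
apply_moves --motion '[-2,-46,0,0,0,1,-2,-46,0,0,0,1,-2,-45,-25,0,0,0.4,0,0,-25,0,0,0,0,0,0,0,0,0,0,0,0,0,0,0]'

```text
time_s: 18.95
ee_pos: [0.5151, -0.388, 0.1477]
ee_rot: [-3.114, -0.392, 0.003]
contact_force: [0.6, 0.5, 0.0]
width: 0.609
finger_force: 0.0
```

```bash
python3 - <<'E'
from h import *
look()
E
```

```text
[ 0.5151 -0.388   0.1477] tooly 104.4 w 0.609 t 18.95
[324. 246.] 687.5 c [ 0.5033 -0.3925  0.012 ] L [0.035, 0.018] ang 14.0
[393.  31.] 5484.5 c [ 0.6672 -0.401   0.012 ] L [0.153, 0.033] ang 95.1
top
[483. 234.] 87.5 c [ 0.5053 -0.3942  0.012 ] L [0.032, 0.014] ang 13.6
```

Request:
apply_moves --motion '[0,-3,-45,0,0,0,0,0,-45,0,0,0,0,0,-25,0,0,0,0,0,-13,0,0,0,0,0,0,0,0,0,0,0,0,0,0,0]'

```text
time_s: 19.65
ee_pos: [0.5168, -0.3933, 0.0229]
ee_rot: [3.115, 0.391, 0.003]
contact_force: [0.2, -0.1, 0.6]
width: 0.606
finger_force: 0.0
```

Request:
apply_moves --motion '[0,0,0,0,0,0,0,0,0,0,0,0,0,0,0,0,0,0,0,0,0,0,0,0,0,0,0,0,0,0]' --gripper 255

```text
time_s: 20.15
ee_pos: [0.5162, -0.3935, 0.0226]
ee_rot: [3.116, 0.39, 0.002]
contact_force: [-1.9, 0.7, 6.7]
width: 0.158
finger_force: 58.6
```

Request:
apply_moves --motion '[0,0,40,0,0,0,0,0,45,0,0,0,0,0,45,0,0,0,0,0,45,0,0,0,0,0,0,0,0,0]'

```text
time_s: 20.65
ee_pos: [0.519, -0.3954, 0.204]
ee_rot: [3.109, 0.388, 0.015]
contact_force: [0.1, -1.3, 0.1]
width: 0.154
finger_force: 58.8
```

```bash
cat >> h.py <<'E'
def ends(c):
    g=cv2.cvtColor(c["frame"],cv2.COLOR_RGB2HSV)[:,316:328:11,2].mean(1); d=np.abs(np.diff(g)); print("row edges",[(i,int(d[i])) for i in range(225,390) if d[i]>20])
E
python3 - <<'E'
from h import *
c=look(); ends(c)
E
```

```text
[ 0.519  -0.3954  0.204 ] tooly 104.2 w 0.154 t 20.65
top
row edges [(231, 81), (232, 67), (238, 29), (240, 29), (340, 22), (341, 20), (347, 20), (348, 31), (360, 61)]
```

Request:
apply_moves --motion '[0,44,0,0,0,-0.9,0,44,0,0,0,-0.9,0,44,0,0,0,-0.9,0,44,0,0,0,-0.9,0,44,0,0,0,-0.9,0,44,0,0,0,-0.9,0,44,0,0,0,-0.9,0,44,0,0,0,-0.9]'

```text
time_s: 21.55
ee_pos: [0.5139, -0.0392, 0.1947]
ee_rot: [-3.135, -0.192, 0.004]
contact_force: [0.9, 0.2, -0.3]
width: 0.159
finger_force: 58.8
```

Request:
apply_moves --motion '[0,45,0,0,0,-0.9,0,45,0,0,0,-0.8,0,45,0,0,0,-0.8,0,45,0,0,0,-0.8,0,0,-45,0,0,0,0,0,-40,0,0,0,0,0,0,0,0,0,0,0,0,0,0,0]'

```text
time_s: 22.35
ee_pos: [0.5144, 0.1387, 0.1105]
ee_rot: [3.139, 0.103, -0.005]
contact_force: [0.9, 0.2, -0.5]
width: 0.153
finger_force: 58.8
```

```bash
python3 - <<'E'
from h import *
st(); ends(capture("wrist"))
E
```

```text
[0.5144 0.1387 0.1105] tooly 93.8 w 0.153 t 22.35
row edges [(231, 38), (232, 150), (238, 35), (240, 33), (360, 64), (365, 42), (380, 51), (381, 41), (383, 62)]
```

Request:
apply_moves --motion '[2,-2,-9,0,0,0,0,0,-9,0,0,0,0,0,0,0,0,0,0,0,0,0,0,0]'

```text
time_s: 22.8
ee_pos: [0.5173, 0.137, 0.0931]
ee_rot: [3.14, 0.103, -0.0]
contact_force: [-0.7, 0.0, 0.3]
width: 0.16
finger_force: 58.8
```

Request:
apply_moves --motion '[0,0,0,0,0,0,0,0,0,0,0,0,0,0,0,0,0,0,0,0,0,0,0,0,0,0,40,0,0,0,0,0,45,0,0,0,0,0,20,0,0,0,0,0,0,0,0,0]' --gripper 130

```text
time_s: 23.6
ee_pos: [0.5195, 0.1379, 0.2014]
ee_rot: [-3.138, -0.103, -0.01]
contact_force: [1.5, -0.2, 0.3]
width: 0.492
finger_force: 0.0
```

```bash
python3 - <<'E'
from h import *
c=look(); t=capture("top"); bedview(c,"b.png"); a=cv2.imread("pics/b.png"); 
save(c,"b9.png",np.vstack([cv2.resize(a,(600,390))[:,:,::-1][:300],cv2.resize(t["frame"][100:350,60:560],(600,300))]))
rects(t,1500,9000,0.083,150,50)
E
```

```text
[0.5195 0.1379 0.2014] tooly 93.8 w 0.492 t 23.6
[152. 232.] 567.0 c [0.4934 0.3031 0.012 ] L [0.102, 0.008] ang 3.8
top
[211. 191.] 2597.0 c [0.6533 0.1242 0.083 ] L [0.123, 0.096] ang 93.6
```

View pics/b9.png

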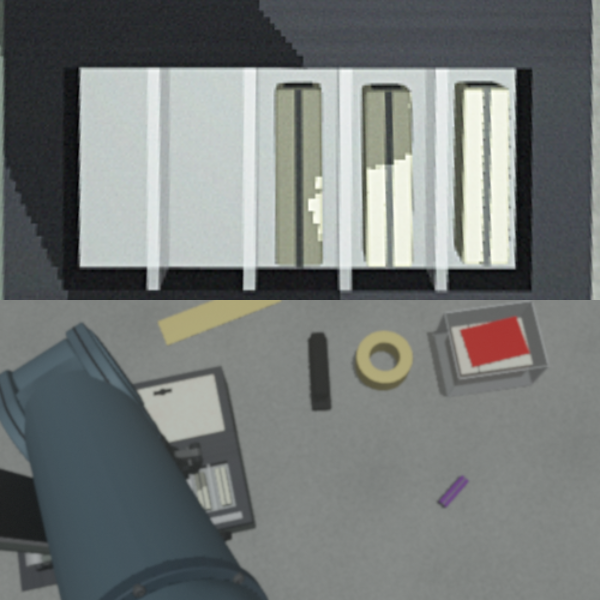

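All three clips lie flat in compartments 1 to 3, and only the purple one is left on the bench. Now I go behind the card.

Request:
apply_moves --motion '[40,2.5,0,0,0,0,40,2.5,0,0,0,0,40,2.5,0,0,0,0,40,2.5,0,0,0,0,42,2.5,0,0,0,0,0,0,0,0,0,0,0,0,0,0,0,0]' --gripper 0

```text
time_s: 24.45
ee_pos: [0.7185, 0.1495, 0.1951]
ee_rot: [3.139, 0.103, -0.006]
contact_force: [-0.9, 0.5, -0.7]
width: 1.002
finger_force: 0.0
```

Request:
apply_moves --motion '[0,0,-30,0,0,0,0,0,-30,0,0,0,0,0,-20,0,0,0,0,0,0,0,0,0,0,0,0,0,0,0]'

```text
time_s: 24.95
ee_pos: [0.7184, 0.1498, 0.1181]
ee_rot: [3.14, 0.104, -0.002]
contact_force: [0.7, 0.1, 0.6]
width: 1.008
finger_force: 0.0
```

```bash
python3 - <<'E'
from h import *
st(); c=capture("wrist"); save(c,"w10.png"); rects(c,4000,200000,0.083,200,45)
E
```

```text
[0.7184 0.1498 0.1181] tooly 93.8 w 1.008 t 24.95
[395. 363.] 6728.0 c [0.6674 0.1033 0.083 ] L [0.081, 0.041] ang 21.8
```

View pics/w10.png

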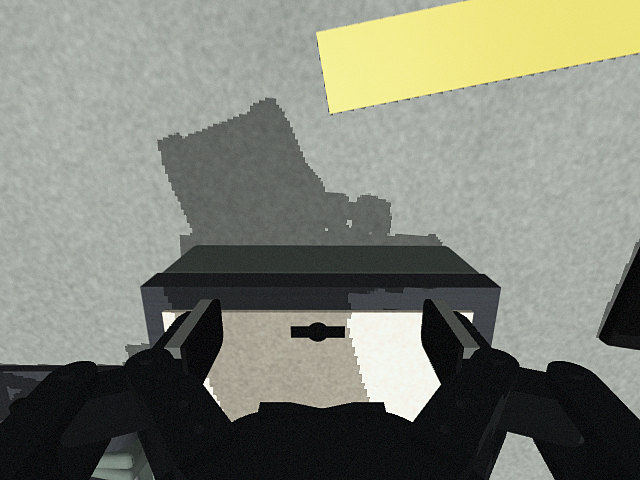

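```bash
python3 - <<'E'
from h import *
c=capture("wrist"); 
W=ray(c,[(165,311),(320,310.5),(472,310)],.083); print("card rear",((W[:,:2]-B0)@RB).round(4).tolist())
W=ray(c,[(142,288),(500,289)],.08); print("plate rear",((W[:,:2]-B0)@RB).round(4).tolist())
print("tcp",(bot.get_obs()["ee_pos"][:2]-B0)@RB)
E
```

```text
card rear [[0.1829, 0.0865], [0.1832, 0.0008], [0.1835, -0.0831]]
plate rear [[0.1953, 0.0988], [0.1948, -0.0983]]
tcp [ 2.01843654e-01 -5.38314197e-05]
```

Request:
apply_moves --motion '[0,0,-10,0,0,0,0,0,-10,0,0,0,0,0,0,0,0,0,0,0,0,0,0,0]'

```text
time_s: 25.45
ee_pos: [0.719, 0.1495, 0.0974]
ee_rot: [3.14, 0.103, -0.002]
contact_force: [0.1, 0.3, 0.4]
width: 1.0
finger_force: 0.0
```

Request:
apply_moves --motion '[0,0,-3,0,0,0,0,0,-3,0,0,0,0,0,0,0,0,0]'

```text
time_s: 25.75
ee_pos: [0.7191, 0.1495, 0.0915]
ee_rot: [3.14, 0.103, -0.001]
contact_force: [-0.5, 0.8, -0.1]
width: 1.0
finger_force: 0.0
```

Request:
apply_moves --motion '[0,0,-2,0,0,0,0,0,-2,0,0,0,0,0,0,0,0,0]'

```text
time_s: 26.05
ee_pos: [0.7192, 0.1495, 0.0877]
ee_rot: [3.14, 0.103, -0.001]
contact_force: [0.1, 0.3, 1.5]
width: 0.998
finger_force: 0.0
```

Request:
apply_moves --motion '[0,0,-2,0,0,0,0,0,-1,0,0,0,0,0,0,0,0,0]'

```text
time_s: 26.35
ee_pos: [0.7192, 0.1496, 0.0848]
ee_rot: [3.14, 0.103, -0.0]
contact_force: [-1.0, -0.1, -0.1]
width: 1.006
finger_force: 0.0
```

Request:
apply_moves --motion '[0,0,-1,0,0,0,0,0,-1,0,0,0,0,0,0,0,0,0]'

```text
time_s: 26.65
ee_pos: [0.7192, 0.1496, 0.0828]
ee_rot: [3.14, 0.103, -0.0]
contact_force: [-0.2, 0.2, 0.1]
width: 1.003
finger_force: 0.0
```

Request:
apply_moves --motion '[0,0,-1,0,0,0,0,0,-1,0,0,0,0,0,0,0,0,0]'

```text
time_s: 26.95
ee_pos: [0.7192, 0.1496, 0.0808]
ee_rot: [3.14, 0.103, -0.0]
contact_force: [-0.3, -0.1, -0.1]
width: 1.0
finger_force: 0.0
```

Request:
apply_moves --motion '[0,0,-1,0,0,0,0,0,-1,0,0,0,0,0,0,0,0,0]'

```text
time_s: 27.25
ee_pos: [0.7192, 0.1496, 0.0788]
ee_rot: [3.14, 0.103, -0.001]
contact_force: [1.0, 0.1, -0.1]
width: 1.003
finger_force: 0.0
```

Request:
apply_moves --motion '[0,0,-1,0,0,0,0,0,-1,0,0,0,0,0,0,0,0,0]'

```text
time_s: 27.55
ee_pos: [0.7195, 0.1497, 0.078]
ee_rot: [-3.14, -0.103, -0.0]
contact_force: [-2.8, -0.4, 5.7]
width: 1.0
finger_force: 2.9
```

Request:
apply_moves --motion '[0,0,1.8,0,0,0,-5,-0.3,0,0,0,0,-5,-0.3,0,0,0,0,-5,-0.4,0,0,0,0,-5,-0.3,0,0,0,0,-5,-0.3,0,0,0,0,-5,-0.4,0,0,0,0,0,0,0,0,0,0]'

```text
time_s: 28.35
ee_pos: [0.6885, 0.1476, 0.0788]
ee_rot: [3.14, 0.104, -0.001]
contact_force: [0.9, -0.4, -0.3]
width: 1.0
finger_force: 0.0
```

```bash
cat >> h.py <<'E'
def rear(c):
    # card rear edge: bright->dark transition going up, rows, for several columns between fingers
    g=cv2.cvtColor(c["frame"],cv2.COLOR_RGB2GRAY).astype(float); P=[]
    for u in range(240,410,10):
        for r in range(345,270,-1):
            if g[r-4:r,u].mean()<95 and g[r:r+3,u].mean()>125: P.append((u,r)); break
    if P:
        W=(ray(c,P,.083)[:,:2]-B0)@RB; s=np.polyfit(W[:,1],W[:,0],1); print("rear x",np.median(W[:,0]).round(4),"slope",s[0].round(3),len(P))
    print("tcp",((bot.get_obs()["ee_pos"][:2]-B0)@RB).round(4),bot.get_obs()["ee_pos"][2],bot.get_obs()["contact_force"])
E
python3 - <<'E'
from h import *
c=capture("wrist"); save(c,"w11.png"); rear(c)
E
```

```text
rear x 0.1592 slope 0.0 17
tcp [ 0.1709 -0.0004] 0.07887230348304261 [ 0.31373044  0.56125978 -0.52935655]
```

Request:
apply_moves --motion '[-8,-0.5,0,0,0,0,-8,-0.5,0,0,0,0,-8,-0.6,0,0,0,0,-8,-0.5,0,0,0,0,-8,-0.5,0,0,0,0,-8,-0.6,0,0,0,0,-8,-0.5,0,0,0,0,0,0,0,0,0,0]'

```text
time_s: 29.2
ee_pos: [0.632, 0.1439, 0.0787]
ee_rot: [3.14, 0.104, -0.002]
contact_force: [-0.9, -0.2, 0.2]
width: 1.0
finger_force: 0.0
```

```bash
python3 - <<'E'
from h import *
c=capture("wrist"); rear(c)
E
```

```text
rear x 0.1016 slope -0.003 16
tcp [ 0.1145 -0.0004] 0.07884594941783402 [-0.23988106  0.03623513  0.14835694]
```

Square and level; I continue towards the stop.

Request:
apply_moves --motion '[-8,-0.5,0,0,0,0,-8,-0.5,0,0,0,0,-8,-0.6,0,0,0,0,-8,-0.5,0,0,0,0,-8,-0.5,0,0,0,0,-5,-0.4,0,0,0,0,-4,-0.3,0,0,0,0,0,0,0,0,0,0]'

```text
time_s: 30.05
ee_pos: [0.5838, 0.1406, 0.0788]
ee_rot: [3.14, 0.104, -0.001]
contact_force: [0.2, -0.6, -0.8]
width: 1.0
finger_force: 0.0
```

Request:
apply_moves --motion '[-2,-0.1,0,0,0,0,-2,-0.1,0,0,0,0,0,0,0,0,0,0]'

```text
time_s: 30.35
ee_pos: [0.5802, 0.1404, 0.0788]
ee_rot: [-3.14, -0.103, 0.0]
contact_force: [-1.3, 0.8, -0.2]
width: 1.001
finger_force: 0.0
```

```bash
python3 - <<'E'
from h import *
c=capture("wrist"); rear(c)
E
```

```text
rear x 0.0516 slope 0.0 17
tcp [ 0.0619 -0.0004] 0.07881664094728401 [ 0.58772782 -0.10103546 -1.16229992]
```

Request:
apply_moves --motion '[-1.5,-0.1,0,0,0,0,-1,-0.1,0,0,0,0,0,0,0,0,0,0]'

```text
time_s: 30.7
ee_pos: [0.5778, 0.1402, 0.0788]
ee_rot: [3.14, 0.103, 0.0]
contact_force: [0.9, 0.2, -0.0]
width: 0.999
finger_force: 0.1
```

Request:
apply_moves --motion '[-1,0,0,0,0,0,-1,-0.1,0,0,0,0,0,0,0,0,0,0]'

```text
time_s: 31.0
ee_pos: [0.5768, 0.1403, 0.0793]
ee_rot: [-3.139, -0.103, -0.003]
contact_force: [2.9, 0.1, 1.2]
width: 1.002
finger_force: 1.5
```

```bash
python3 - <<'E'
from h import *
c=capture("wrist"); rear(c)
E
```

```text
rear x 0.0494 slope 0.009 17
tcp [ 0.0584 -0.0003] 0.07933439001300006 [ 2.26867418 -0.20660692  2.07633167]
```

The force is building against the stop: home. I back off, rise and look.

Request:
apply_moves --motion '[-0.5,0,0,0,0,0,0,0,0,0,0,0,6,0.4,0,0,0,0,6,0.4,0,0,0,0,0,0,40,0,0,0,0,0,45,0,0,0,0,0,45,0,0,0,0,0,0,0,0,0]'

```text
time_s: 31.85
ee_pos: [0.5905, 0.1423, 0.2148]
ee_rot: [-3.137, -0.103, -0.014]
contact_force: [0.7, 0.9, -0.4]
width: 0.998
finger_force: 0.0
```

Request:
apply_moves --motion '[-15,0,40,0,0,0,-15,0,40,0,0,0,0,0,0,0,0,0]'

```text
time_s: 32.15
ee_pos: [0.5581, 0.1423, 0.2935]
ee_rot: [-3.138, -0.105, -0.009]
contact_force: [0.1, 0.5, 0.3]
width: 1.001
finger_force: 0.0
```

```bash
python3 - <<'E'
from h import *
st(); c=capture("wrist"); save(c,"w12.png"); np.savez("w12.npz",**c)
E
```

```text
[0.5581 0.1423 0.2935] tooly 93.8 w 1.001 t 32.15
```

View pics/w12.png

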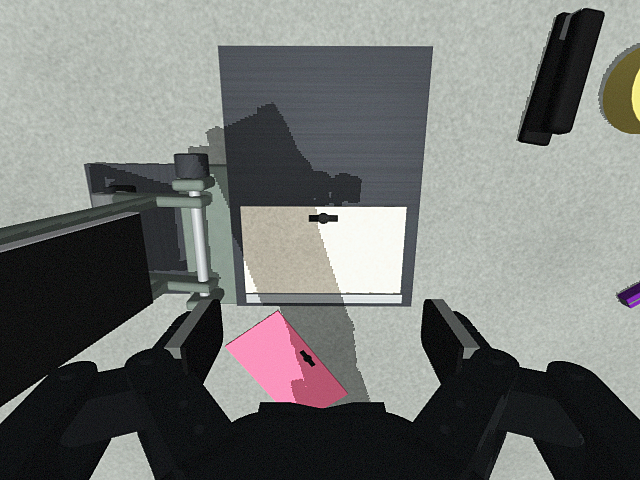

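The card lies home against the stop and is as wide as it, from columns 246 to 403. Now I bring the closed fingers round behind the grip bar.

Request:
apply_moves --motion '[0,0,50,0,0,0,0,0,50,0,0,0,-5,20,40,0,0,0,-9,40,5,0,0,0,-9,40,5,0,0,0,-9,40,0,0,0,0,-9,40,0,0,0,0,-9,40,0,0,0,0]' --gripper 255

```text
time_s: 33.0
ee_pos: [0.5068, 0.362, 0.4365]
ee_rot: [3.138, 0.103, -0.005]
contact_force: [1.2, -0.1, -0.2]
width: 0.002
finger_force: 0.0
```

Request:
apply_moves --motion '[-5,40,0,0,0,0,0,12,0,0,0,0,0,0,0,0,0,0,0,0,0,0,0,0]'

```text
time_s: 33.4
ee_pos: [0.5031, 0.4115, 0.4374]
ee_rot: [3.137, 0.101, -0.002]
contact_force: [-0.6, 0.3, 0.3]
width: 0.002
finger_force: 0.0
```

```bash
python3 - <<'E'
from h import *
st(); c=capture("side"); save(c,"s13.png",cv2.resize(c["frame"][60:420,60:420],(600,600)))
print(proj(c,[np.r_[toworld(0,.235),.327]]), (bot.get_obs()["ee_pos"][:2]-B0)@RB)
E
```

```text
[0.5031 0.4115 0.4374] tooly 93.7 w 0.002 t 33.4
[[158.03777965 239.55803633]] [0.00312132 0.27467687]
```

View pics/s13.png

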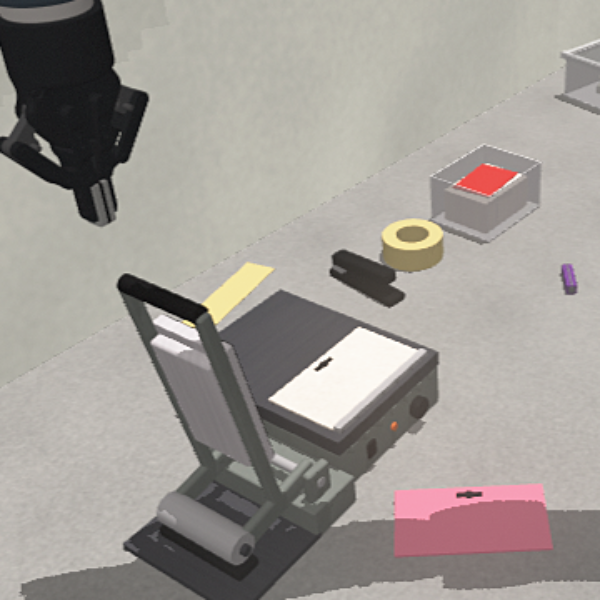

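Request:
apply_moves --motion '[-3,3,-40,0,0,0,0,0,-40,0,0,0,0,0,-30,0,0,0,0,0,0,0,0,0,0,-10,0,0,0,0,0,-10,0,0,0,0,0,0,0,0,0,0]'

```text
time_s: 34.15
ee_pos: [0.5011, 0.394, 0.3312]
ee_rot: [-3.139, -0.098, -0.005]
contact_force: [0.6, -0.5, -0.5]
width: 0.002
finger_force: 0.0
```

Request:
apply_moves --motion '[1,-12,0,0,0,0,0.7,-10,3,0,0,0,0.7,-10,3,0,0,0,0.7,-10,3,0,0,0,0.7,-10,2,0,0,0,0.7,-10,2,0,0,0,0.7,-10,1,0,0,0,0.7,-10,1,0,0,0]'

```text
time_s: 34.95
ee_pos: [0.5052, 0.3182, 0.3482]
ee_rot: [-3.131, -0.108, -0.008]
contact_force: [-1.8, 6.5, 9.2]
width: -0.003
finger_force: 4.8
```

Request:
apply_moves --motion '[0.7,-10,1,0,0,0,0.7,-10,0,0,0,0,0.7,-10,0,0,0,0,0.7,-10,0,0,0,0,0.7,-10,-1,0,0,0,0.7,-10,-1,0,0,0,0.7,-10,-2,0,0,0,0.7,-10,-2,0,0,0]'

```text
time_s: 35.75
ee_pos: [0.5115, 0.2355, 0.3414]
ee_rot: [-3.136, -0.105, -0.007]
contact_force: [-0.1, 3.4, 5.1]
width: -0.001
finger_force: 2.3
```

```bash
python3 - <<'E'
from h import *
o=bot.get_obs(); print((o["ee_pos"][:2]-B0)@RB,o["ee_pos"][2],o["contact_force"]); c=capture("side"); save(c,"s14.png",cv2.resize(c["frame"][60:420,60:420],(600,600)))
E
```

```text
[-0.00038634  0.09908007] 0.3413760620653688 [-0.07868774  3.41536071  5.069709  ]
```

View pics/s14.png

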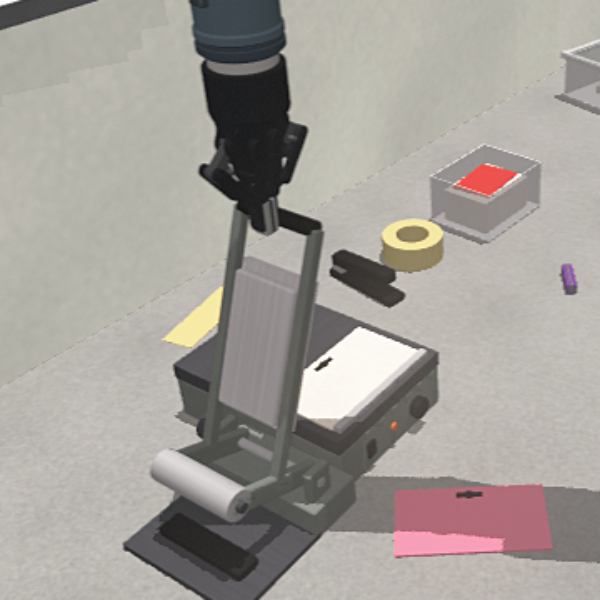

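The finger is behind the bar and the arm is following upright. I go on over the balance point.

Request:
apply_moves --motion '[0.7,-9,-6,0,0,0,0.7,-10,-6,0,0,0,0.7,-10,-4,0,0,0,0.7,-10,-4,0,0,0,0.7,-10,-4,0,0,0,0.7,-10,-5,0,0,0,0.7,-10,-5,0,0,0,0.7,-10,-6,0,0,0]'

```text
time_s: 36.6
ee_pos: [0.5164, 0.1538, 0.2983]
ee_rot: [3.14, 0.103, -0.0]
contact_force: [-1.3, 1.4, 0.3]
width: -0.002
finger_force: 0.7
```

Request:
apply_moves --motion '[0.7,-10,-6,0,0,0,0.7,-10,-7,0,0,0,0.7,-10,-7,0,0,0,0.7,-10,-8,0,0,0,0.7,-10,-8,0,0,0,0.7,-10,-9,0,0,0,0.7,-10,-9,0,0,0]'

```text
time_s: 37.3
ee_pos: [0.5213, 0.0837, 0.244]
ee_rot: [3.139, 0.103, -0.0]
contact_force: [0.5, -0.8, -0.0]
width: -0.003
finger_force: 0.0
```

Request:
apply_moves --motion '[0,0,40,0,0,0,0,0,45,0,0,0,0,0,45,0,0,0,0,-40,20,0,0,0,0,-45,0,0,0,0,0,-45,0,0,0,0,0,-45,0,0,0,0,0,-45,0,0,0,0]'

```text
time_s: 38.1
ee_pos: [0.5209, -0.1377, 0.3945]
ee_rot: [3.139, 0.103, 0.0]
contact_force: [1.1, -0.2, 0.1]
width: 0.001
finger_force: 0.0
```

Request:
apply_moves --motion '[0,-45,0,0,0,0,0,-45,0,0,0,0,0,0,0,0,0,0,0,0,0,0,0,0,0,0,0,0,0,0,0,0,0,0,0,0,0,0,0,0,0,0,0,0,0,0,0,0]'

```text
time_s: 38.9
ee_pos: [0.5215, -0.2243, 0.3949]
ee_rot: [3.14, 0.105, 0.0]
contact_force: [-0.4, 0.1, -0.6]
width: -0.001
finger_force: 0.0
```

Request:
apply_moves --motion '[0,0,0,0,0,0,0,0,0,0,0,0,0,0,0,0,0,0,0,0,0,0,0,0,0,0,0,0,0,0,0,0,0,0,0,0,0,0,0,0,0,0,0,0,0,0,0,0]'

```text
time_s: 39.7
ee_pos: [0.5213, -0.2251, 0.3948]
ee_rot: [3.14, 0.103, -0.0]
contact_force: [-0.0, 0.2, -0.4]
width: -0.002
finger_force: 0.0
```

Request:
apply_moves --motion '[0,0,0,0,0,0,0,0,0,0,0,0,0,0,0,0,0,0,0,0,0,0,0,0,0,0,0,0,0,0,0,0,0,0,0,0,0,0,0,0,0,0,0,0,0,0,0,0]'

```text
time_s: 40.5
ee_pos: [0.5213, -0.2251, 0.3948]
ee_rot: [3.14, 0.103, -0.0]
contact_force: [-0.4, -0.2, -0.2]
width: -0.001
finger_force: 0.0
```

```bash
python3 - <<'E'
from h import *
a=cv2.imread("pics/side0.png")[:,:,::-1].astype(int); b=capture("side")["frame"].astype(int)
d=np.abs(a-b).sum(2); uv=lambda P: proj(capture("side"),P)
q=proj(capture("side"),[np.r_[toworld(0,-.14),.105],np.r_[toworld(-.04,-.14),.105],np.r_[toworld(.04,-.14),.105]])
for u,v in q.round().astype(int): print((u,v),a[v,u],b[v,u])
m=(d[200:340,180:345]>60); print("changed in press region",m.sum()); ys,xs=np.nonzero(m); 
if len(ys): print(ys.min()+200,ys.max()+200,xs.min()+180,xs.max()+180, np.median(ys)+200,np.median(xs)+180)
c=capture("wrist")
st()
E
```

```text
(np.int64(309), np.int64(241)) [63 61 58] [61 59 56]
(np.int64(324), np.int64(247)) [155 159 152] [159 162 154]
(np.int64(294), np.int64(236)) [59 56 55] [57 56 53]
changed in press region 2917
230 317 180 344 258.0 237.0
[ 0.5213 -0.2251  0.3948] tooly 93.8 w 0.002 t 40.65
```

Request:
apply_moves --motion '[0,0,0,0,0,0,0,0,0,0,0,0,0,0,0,0,0,0,0,0,0,0,0,0,0,0,0,0,0,0,0,0,0,0,0,0,0,0,0,0,0,0,0,0,0,0,0,0]'

```text
time_s: 41.45
ee_pos: [0.5213, -0.2251, 0.3948]
ee_rot: [3.14, 0.103, -0.0]
contact_force: [0.1, -0.7, 0.2]
width: 0.0
finger_force: 0.0
```

```bash
python3 - <<'E'
from h import *
g=lambda f: cv2.cvtColor(np.ascontiguousarray(f),cv2.COLOR_RGB2GRAY)
for n,(x,y,w,h) in (("side",(275,228,60,40)),("top",(255,210,42,64))):
    a=g(cv2.imread(f"pics/{n}0.png")[:,:,::-1]); c=capture(n); b=g(c["frame"])
    r=cv2.matchTemplate(b[y-12:y+h+12,x-12:x+w+12],a[y:y+h,x:x+w],cv2.TM_CCOEFF_NORMED); _,v,_,l=cv2.minMaxLoc(r); print(n,"score",round(v,3),"shift",l[0]-12,l[1]-12)
    if n=="top": rects(c,150,9000,0.083,150,50,roi=(130,140,300,320))
E
```

```text
side score 0.9 shift 0 0
top score 0.995 shift 0 0
[208. 259.] 3767.0 c [0.5233 0.1421 0.083 ] L [0.173, 0.085] ang 93.8
```

The arm is exactly where it started (zero shift in both views), with the card under it.

```bash
python3 -c "
from rig import bot
print(bot.sign_off())"
```

```text
the job is handed in; nothing more can be done
None
```

I handed the job in after about 41 s of robot time: three white clips lie flat in compartments 1 to 3, the card is slid home against the front stop, and the press is shut on it; no verdict came back.

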